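# Set the flip tags for the full figurine bins

## Robot

A 6-joint arm with a two-finger parallel gripper is mounted at the origin on the work surface. World frame = base frame: x ahead of the robot, y to its left, z up, the work surface at z = 0. Lengths are in m, angles in degrees, forces in N, time in s.
With the tool pointing down it reaches from about 0.375 to 0.9 m from the base axis. Payload 3.1 kg.
Tool frame: the origin (TCP) lies on the centre line of the jaws, within the pads' length; the fingertips stand 22 mm ahead of it and the grasp point (between the pads) lies 3 mm ahead of it; z points along the fingers, y is the line along which they close (so a half turn about z gives the same grasp; the last joint's range is limited). The gripper opens to 87 mm and grips with 3 to 60 N. Pads are 19 mm wide; open, the fingers measure 117 mm over their backs; the gripper's body (75 mm by 190 mm) begins 51 mm behind the grasp point.
Start: joints at [-79.555, 30.224, 82.088, -0, 67.689, -10.227], TCP at [0.221, -0.585, 0.221] pointing down, gripper open.
Joint ranges: [-176.69, 176.69], [-43.24, 126.21], [12.49, 139.97], [-82, 262], [0, 151.66], [-163.58, 163.58]. Speed limits (degrees/s): [159.86, 159.86, 180, 180, 180, 180].

## Interface

Orientations are given as a 3x3 rotation matrix whose columns are the frame's x, y, z axes.
In Python, from rig import * gives the robot as it stands.
- The arm moves only by the shell command python3 -m jog 'ROWS'. ROWS is text: rows parted by semicolons, each of 7 numbers parted by spaces: the shift along the tool's x, y, z in mm, then the turn, a rotation vector about the tool's x, y, z in rad, then the finger opening in mm, from 0 to 87. In form: tx ty tz ax ay az fingers; .... A call has 1 to 12 rows; each row shifts and turns the commanded pose from where the row before left it, along the tool's axes as they then stand; what a row does not reach is not made up. A row lasts 1/8 s, in which the tool goes at most 62.5 mm and 10.7 degrees, less where a joint would pass 70% of its speed; a pose out of reach is approached as far as the arm can. A call with a gripper value outside its range is refused whole. The fingers move at their own pace and stop on an object; the grip force is fixed at half the most. Time passes only in rows, so rows that do not move let the fingers close. It gives the time, the measured TCP pose, the force, the opening and the grip force at its end, in the units of the state.
- read_state(): the state, without advancing time (a new reading comes with each control period).
- capture(name): name is "side" or "top"; returns a dict with "color" (420x560x3 uint8, red, green, blue), "camera_matrix" (3x3 intrinsics, pixels), "distortion" ([k1, k2, p1, p2, k3] as OpenCV has them; the pictures are not rectified), "R" (3x3) and "t" (3): a world point X has camera coordinates R X + t. Camera axes: x right, y down, z forward; pixel columns grow to the right and rows downward; lengths in m; the calibration is good to about 2 mm. A picture is of the moment at which its call begins. There is no depth.
- hand_in(): hands the job in; it is judged then, once.
Trained networks look in the newest picture that a camera, given by its name, has taken for a name from the list of things; names that differ only in an ending like _2 or _b are one class to them, and where a whole thing is asked for, a point or a joint stands for the part that bears it (a point fixed in the world has none). Each returns a list of dicts, best first, with "conf" (0 to 1); they miss things now and then, are a little off and sometimes report something else, mostly with a low value. They report only what shows in the picture. A call takes as long as a camera call.
- find_in(camera, target): "at" ([x, y, z] in m, in world coordinates, good to about 4 mm: the middle of the surface that is visible of it).
- trace(camera, target): "pixels" (420x560 bool, what is visible of it).
- place_of(camera, target): "at" ([x, y, z] in m, in world coordinates, good to about 4 mm: a listed point, or the origin of a listed thing).
The state is a dict: "time_s": time; "joint_positions": joint angles; "qvel": joint speeds; "tau": joint torques, N m; "position": TCP position; "tcp_rot": TCP orientation; "force": force on the tool from outside, world axes, zero at the start; "moment": the same for the moment, N m; "opening": opening from 0.0 (shut) to 1.0 (fully open); "grasp_force": force on a finger pad.
Only numpy, scipy, OpenCV 4.12 (cv2) and the standard library are available. Lean on these libraries where they do the work, as an engineer would, in place of code of your own. Each camera call takes 0.05 s, during which the arm holds its last target. There are 200 camera calls.

## Task

Set the four flip tags on the rail so that they tell the truth about the bins behind them: a tag in front of a full bin (a figurine in all six compartments) must lean towards its bin with the disc face up, and every other tag must lean towards the robot with the bar face up. Push the wrong ones over gently with the fingertips, without gripping anything, and leave the bins and everything else where they stand.

Things in the scene. Friction and masses are not known exactly. Their poses are not given: they have to be found in the camera images.
- rail: Tag rail: fixed plywood board lying on the work surface, 90 (x) by 460 (y) by 12 mm; origin under its centre. Its +x points away from the robot, to the four bins; y runs along the row. Four tag holders sit on it at y = -172.5, -57.5, 57.5, 172.5 mm, in any order. Straight behind (+x) each tag stands one bin, for which the tag speaks.
- holder1: Steel bracket fixed on the rail, carries tag1: foot 50 (x) by 66 (y) by 6 mm, two cheeks 16 (x) by 4 (y) mm at its ends, top 47 mm above the origin. Origin under the foot's centre, 12 mm above the work surface; axes parallel to the rail's. The tag is an aluminium plate 50 wide (y), 4 mm thick, 20 to 35 g; its hinge pin runs along y 40 mm above the origin, its free edge is 57 mm from the pin.
- tag1 (a joint): Hinge of the tag in holder1, rad. 0 upright (edge 109 mm above the work surface); +0.55 stop: leans to the bin, face with raised 32 mm disc up; -0.55 stop: leans to the robot, face with raised 40 by 10 mm bar up. Leaning, its free edge is 101 mm above the work surface, 30 mm sideways of the pin. Swings freely, no spring: pushed 0.1 rad past upright it falls to the other stop by itself.
- holder2: Steel bracket fixed on the rail, carries tag2: foot 50 (x) by 66 (y) by 6 mm, two cheeks 16 (x) by 4 (y) mm at its ends, top 47 mm above the origin. Origin under the foot's centre, 12 mm above the work surface; axes parallel to the rail's. The tag is an aluminium plate 50 wide (y), 4 mm thick, 20 to 35 g; its hinge pin runs along y 40 mm above the origin, its free edge is 57 mm from the pin.
- tag2 (a joint): Hinge of the tag in holder2, rad. 0 upright (edge 109 mm above the work surface); +0.55 stop: leans to the bin, face with raised 32 mm disc up; -0.55 stop: leans to the robot, face with raised 40 by 10 mm bar up. Leaning, its free edge is 101 mm above the work surface, 30 mm sideways of the pin. Swings freely, no spring: pushed 0.1 rad past upright it falls to the other stop by itself.
- holder3: Steel bracket fixed on the rail, carries tag3: foot 50 (x) by 66 (y) by 6 mm, two cheeks 16 (x) by 4 (y) mm at its ends, top 47 mm above the origin. Origin under the foot's centre, 12 mm above the work surface; axes parallel to the rail's. The tag is an aluminium plate 50 wide (y), 4 mm thick, 20 to 35 g; its hinge pin runs along y 40 mm above the origin, its free edge is 57 mm from the pin.
- tag3 (a joint): Hinge of the tag in holder3, rad. 0 upright (edge 109 mm above the work surface); +0.55 stop: leans to the bin, face with raised 32 mm disc up; -0.55 stop: leans to the robot, face with raised 40 by 10 mm bar up. Leaning, its free edge is 101 mm above the work surface, 30 mm sideways of the pin. Swings freely, no spring: pushed 0.1 rad past upright it falls to the other stop by itself.
- holder4: Steel bracket fixed on the rail, carries tag4: foot 50 (x) by 66 (y) by 6 mm, two cheeks 16 (x) by 4 (y) mm at its ends, top 47 mm above the origin. Origin under the foot's centre, 12 mm above the work surface; axes parallel to the rail's. The tag is an aluminium plate 50 wide (y), 4 mm thick, 20 to 35 g; its hinge pin runs along y 40 mm above the origin, its free edge is 57 mm from the pin.
- tag4 (a joint): Hinge of the tag in holder4, rad. 0 upright (edge 109 mm above the work surface); +0.55 stop: leans to the bin, face with raised 32 mm disc up; -0.55 stop: leans to the robot, face with raised 40 by 10 mm bar up. Leaning, its free edge is 101 mm above the work surface, 30 mm sideways of the pin. Swings freely, no spring: pushed 0.1 rad past upright it falls to the other stop by itself.
- bin_gnomes: Loose grey bin 130 (x) by 85 (y) by 45 mm high, six compartments, 0.3 to 1 kg; origin under its centre, axes near the rail's (0.04 rad). Stands straight behind one tag (5 mm), its centre 165 to 175 mm beyond the rail's centre line in rail +x. FULL: a white plaster gnome (72 mm tall, top 77 mm above the work surface) stands in all six compartments.
- bin_houses: Loose grey bin 130 (x) by 85 (y) by 45 mm high, six compartments, 0.3 to 1 kg; origin under its centre, axes near the rail's (0.04 rad). Stands straight behind one tag (5 mm), its centre 165 to 175 mm beyond the rail's centre line in rail +x. FULL: a white plaster house (top 78 mm above the work surface) stands in all six compartments.
- bin_three: Loose grey bin 130 (x) by 85 (y) by 45 mm high, six compartments, 0.3 to 1 kg; origin under its centre, axes near the rail's (0.04 rad). Stands straight behind one tag (5 mm), its centre 165 to 175 mm beyond the rail's centre line in rail +x. NOT full: gnomes in three compartments, three are vacant.
- bin_empty: Loose grey bin 130 (x) by 85 (y) by 45 mm high, six compartments, 0.3 to 1 kg; origin under its centre, axes near the rail's (0.04 rad). Stands straight behind one tag (5 mm), its centre 165 to 175 mm beyond the rail's centre line in rail +x. NOT full: all six compartments are vacant.
- gnome_a: White plaster gnome figurine, 33 mm across, 83 mm tall; origin under its centre. Stands loose in front of the rail, 105 to 125 mm to the robot's side of its centre line, abreast of a gap between two tags. Leave it alone.
- gnome_b: White plaster gnome figurine, 33 mm across, 83 mm tall; origin under its centre. Stands loose in front of the rail, 105 to 125 mm to the robot's side of its centre line, abreast of a gap between two tags. Leave it alone.
- paint_jar: Small round paint jar, 34 mm across, 50 mm tall; origin under its centre. Stands loose in front of the rail, 105 to 125 mm to the robot's side of its centre line, abreast of a gap between two tags. Leave it alone.
- paper_cup: Paper cup, 72 mm across, 90 mm tall, to the left of the rail; origin under its centre. Leave it alone.
- spray_can: Aluminium can, 54 mm across, 150 mm tall, to the right of the rail; origin under its centre. Leave it alone.
- brush: Paint brush lying along its x, to the right of the rail. Leave it alone.
- turntable: Flat steel turning disc, 100 mm across, 20 mm high, to the left of the rail; origin under its centre. Leave it alone.

How it is judged (in metres and radians):
At the end, for the whole second after the job is handed in: Every tag in front of a full bin reads above +0.4 rad (disc face up, leaning to the bin), every tag in front of a bin that is not full reads below -0.4 rad (bar face up, leaning to the robot), the tags are at rest (under 0.3 rad/s), and bins and bystanders are within 15 mm of where they started ((((y of bin_gnomes in the frame of holder1 between -0.05 and 0.05 m or y of bin_houses in the frame of holder1 between -0.05 and 0.05 m) and value of joint tag1 above 0.4 rad) or ((y of bin_three in the frame of holder1 between -0.05 and 0.05 m or y of bin_empty in the frame of holder1 between -0.05 and 0.05 m) and value of joint tag1 below -0.4 rad)) and (((y of bin_gnomes in the frame of holder2 between -0.05 and 0.05 m or y of bin_houses in the frame of holder2 between -0.05 and 0.05 m) and value of joint tag2 above 0.4 rad) or ((y of bin_three in the frame of holder2 between -0.05 and 0.05 m or y of bin_empty in the frame of holder2 between -0.05 and 0.05 m) and value of joint tag2 below -0.4 rad)) and (((y of bin_gnomes in the frame of holder3 between -0.05 and 0.05 m or y of bin_houses in the frame of holder3 between -0.05 and 0.05 m) and value of joint tag3 above 0.4 rad) or ((y of bin_three in the frame of holder3 between -0.05 and 0.05 m or y of bin_empty in the frame of holder3 between -0.05 and 0.05 m) and value of joint tag3 below -0.4 rad)) and (((y of bin_gnomes in the frame of holder4 between -0.05 and 0.05 m or y of bin_houses in the frame of holder4 between -0.05 and 0.05 m) and value of joint tag4 above 0.4 rad) or ((y of bin_three in the frame of holder4 between -0.05 and 0.05 m or y of bin_empty in the frame of holder4 between -0.05 and 0.05 m) and value of joint tag4 below -0.4 rad)) and velocity of joint tag1 between -0.3 and 0.3 rad/s and velocity of joint tag2 between -0.3 and 0.3 rad/s and velocity of joint tag3 between -0.3 and 0.3 rad/s and velocity of joint tag4 between -0.3 and 0.3 rad/s and distance of each of bin_gnomes, bin_houses, bin_three, bin_empty, gnome_a, gnome_b, paint_jar, paper_cup, spray_can, brush, turntable from where it was at the start of the episode below 0.015 m); the robot touches nothing.
It fails at once if A bin or a bystander is pushed, lifted or carried more than 15 mm from its place (distance of any of bin_gnomes, bin_houses, bin_three, bin_empty, gnome_a, gnome_b, paint_jar, paper_cup, spray_can, brush, turntable from where it was at the start of the episode above 0.015 m).
It fails at once if A tag or its holder is gripped or pushed hard: more than 15 N from the fingers (contact force between the fingers and holder1 above 15 N or contact force between the fingers and holder2 above 15 N or contact force between the fingers and holder3 above 15 N or contact force between the fingers and holder4 above 15 N).
It fails at once if A bin or a bystander is gripped: more than 15 N from the fingers (contact force between the fingers and bin_gnomes above 15 N or contact force between the fingers and bin_houses above 15 N or contact force between the fingers and bin_three above 15 N or contact force between the fingers and bin_empty above 15 N or contact force between the fingers and gnome_a above 15 N or contact force between the fingers and gnome_b above 15 N or contact force between the fingers and paint_jar above 15 N or contact force between the fingers and paper_cup above 15 N or contact force between the fingers and spray_can above 15 N or contact force between the fingers and brush above 15 N or contact force between the fingers and turntable above 15 N).
It also fails if it takes over 48 s, if anything falls off the work surface, if the arm or the gripper's body presses on something with over 40 N, if the wrist force passes 120 N, or if a joint passes its speed limit or range.

## Working session

There is one attempt and no reset: what is moved stays moved. The work goes in short steps, Python scripts to look and compute and a shell command to move; the robot and the scene stay as the last step left them, time stands still between calls to the robot, and variables do not carry over. Pictures are saved under pics/ and viewed, at most 10 in all, crops included, and the job is handed in when it is done.

```bash
mkdir -p pics; python3 - <<'E'
from rig import *
import cv2
for c in ("top","side"):
    d=capture(c); cv2.imwrite(f"pics/{c}0.png",d["color"][:,:,::-1])
for n in ["rail","holder1","holder2","holder3","holder4","bin_gnomes","bin_houses","bin_three","bin_empty","gnome_a","paint_jar","paper_cup","spray_can","turntable"]:
    for c in ("top","side"):
        print(n,c,[(round(x["conf"],2),[round(float(v),3) for v in x["at"]]) for x in place_of(c,n)][:5])
s=read_state();print(s["time_s"],s["position"],s["tcp_rot"])
E
```

```text
rail top [(0.71, [0.658, 0.272, 0.002]), (0.61, [0.526, 0.07, -0.003]), (0.21, [0.426, -0.062, 0.003])]
rail side [(0.6, [0.523, 0.069, 0.001])]
holder1 top [(0.9, [0.557, -0.1, 0.012]), (0.77, [0.515, 0.125, 0.01]), (0.55, [0.533, 0.013, 0.011]), (0.55, [0.499, 0.237, 0.013])]
holder1 side [(0.91, [0.541, 0.012, 0.012]), (0.84, [0.517, 0.132, 0.013]), (0.66, [0.497, 0.24, 0.008]), (0.63, [0.556, -0.098, 0.013]), (0.56, [0.423, -0.064, -0.003])]
holder2 top [(0.9, [0.557, -0.1, 0.012]), (0.77, [0.515, 0.125, 0.01]), (0.55, [0.533, 0.013, 0.011]), (0.55, [0.499, 0.237, 0.013])]
holder2 side [(0.91, [0.541, 0.012, 0.012]), (0.84, [0.517, 0.132, 0.013]), (0.66, [0.497, 0.24, 0.008]), (0.63, [0.556, -0.098, 0.013]), (0.56, [0.423, -0.064, -0.003])]
holder3 top [(0.9, [0.557, -0.1, 0.012]), (0.77, [0.515, 0.125, 0.01]), (0.55, [0.533, 0.013, 0.011]), (0.55, [0.499, 0.237, 0.013])]
holder3 side [(0.91, [0.541, 0.012, 0.012]), (0.84, [0.517, 0.132, 0.013]), (0.66, [0.497, 0.24, 0.008]), (0.63, [0.556, -0.098, 0.013]), (0.56, [0.423, -0.064, -0.003])]
holder4 top [(0.9, [0.557, -0.1, 0.012])
[... 942 characters left out ...]
0.392, 0.161, -0.006])]
paint_jar side [(0.76, [0.391, 0.161, -0.002])]
paper_cup top [(0.85, [0.484, 0.413, 0.001])]
paper_cup side [(0.76, [0.483, 0.41, 0.001]), (0.56, [0.528, 0.069, 0.0])]
spray_can top [(0.67, [0.644, -0.449, -0.001]), (0.52, [0.527, 0.07, -0.0]), (0.21, [0.687, 0.156, 0.0])]
spray_can side [(0.64, [0.645, -0.447, 0.003])]
turntable top [(0.77, [0.653, 0.421, -0.001]), (0.52, [0.698, 0.045, 0.002])]
turntable side [(0.73, [0.654, 0.421, -0.003]), (0.27, [0.656, 0.273, -0.002])]
1.5 [ 0.22067959 -0.58474462  0.22105847] [[ 9.35614261e-01  3.53024013e-01  1.12503689e-05]
 [ 3.53024014e-01 -9.35614261e-01 -3.13923383e-05]
 [-5.56243636e-07  3.33427698e-05 -9.99999999e-01]]
```

View pics/top0.png

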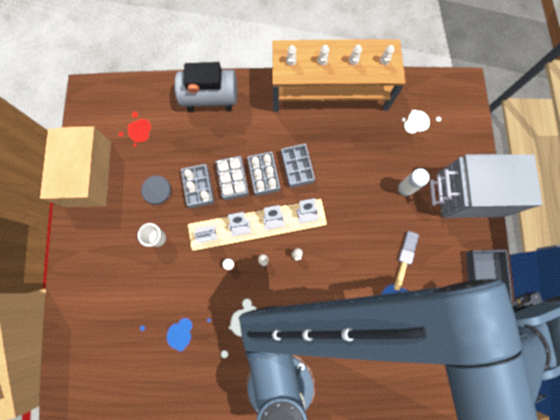

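View pics/side0.png

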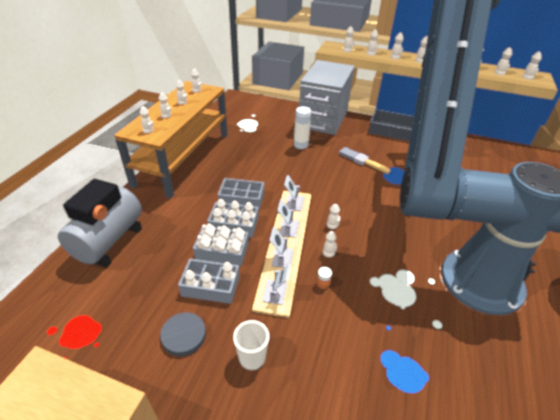

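The top picture shows the rail from (190,235) to (325,215). The bins behind it, from left to right, are three at (197,185), houses at (232,177), gnomes at (264,172) and empty at (297,165). I'll enlarge both views to read the tags.

```bash
python3 - <<'E'
import cv2, numpy as np
a=cv2.imread("pics/top0.png")[190:255,180:335]; b=cv2.imread("pics/side0.png")[170:315,170:350]
a=cv2.resize(a,(700,294),interpolation=3); b=cv2.resize(b,(360,290),interpolation=3)
cv2.imwrite("pics/zt.png",a); 
b=cv2.imread("pics/side0.png")[170:315,240:330]; cv2.imwrite("pics/zs.png",cv2.resize(b,(360,580),interpolation=3))
# rail fit
tx=np.array([[.557,-.1],[.537,.0125],[.516,.1285],[.498,.2385]])
u=np.array([-172.5,-57.5,57.5,172.5])/1e3
d=(u[:,None]*(tx-tx.mean(0))).sum(0);d/=np.hypot(*d);c=tx.mean(0)
print(c,d,"yaw",np.degrees(np.arctan2(-d[0],d[1])));print(c+u[:,None]*d, "x axis",[d[1],-d[0]])
E
```

```text
[0.527    0.069875] [-0.17236977  0.98503231] yaw 9.925631351316737
[[ 0.55673379 -0.10004307]
 [ 0.53691126  0.01323564]
 [ 0.51708874  0.12651436]
 [ 0.49726621  0.23979307]] x axis [np.float64(0.9850323148495306), np.float64(0.17236977316854377)]
```

View pics/zt.png

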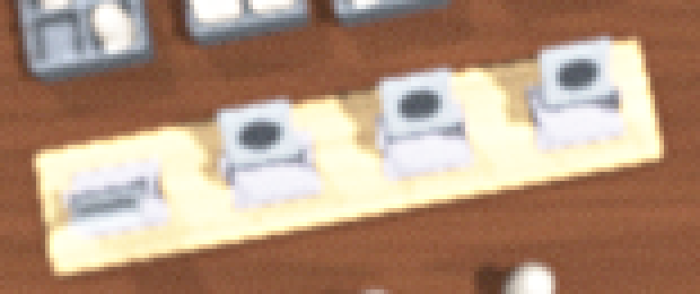

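View pics/zs.png

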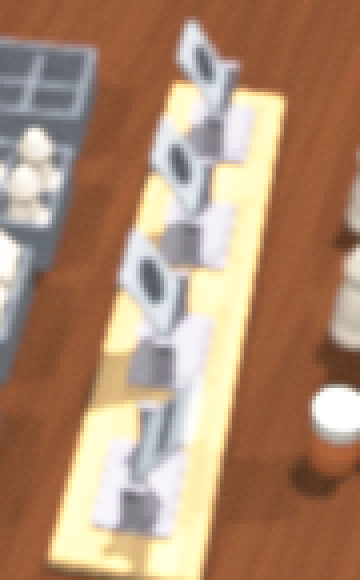

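The top crop shows, left to right, a bar at (110,195), then discs at (260,135), (420,103) and (577,73). The side crop agrees. Only the rightmost tag, in front of the empty bin, is wrong. I'll close the fingers, align with the rail and travel to a point between that tag and its bin.

```bash
python3 -m jog '0 0 0 0 0 0.0625 0; 0 0 0 0 0 0.0625 0; 0 0 0 0 0 0.0625 0; 40 -35 0 0 0 0 0; 40 -35 0 0 0 0 0; 40 -35 0 0 0 0 0; 40 -35 0 0 0 0 0; 40 -35 0 0 0 0 0; 40 -35 0 0 0 0 0'; python3 -m jog '40 -35 0 0 0 0 0; 40 -35 0 0 0 0 0; 40 -35 0 0 0 0 0; 40 -35 0 0 0 0 0; 40 -35 0 0 0 0 0; 40 -35 0 0 0 0 0; 0 0 0 0 0 0 0; 0 0 0 0 0 0 0; 0 0 0 0 0 0 0'; python3 -c "
from rig import *
s=read_state();print(s['position'],s['tcp_rot'],s['opening'])"
```

```text
time_s: 2.62
position: [0.4219, -0.3352, 0.2213]
tcp_rot: [[0.985, 0.172, 0.001], [0.172, -0.985, -0.001], [0.0, 0.001, -1.0]]
force: [-0.2, -1.0, -0.0]
opening: 0.065
grasp_force: 0.0
time_s: 3.75
position: [0.6203, -0.0894, 0.221]
tcp_rot: [[0.985, 0.171, -0.001], [0.171, -0.985, -0.0], [-0.001, 0.0, -1.0]]
force: [1.1, 0.7, 0.8]
opening: 0.005
grasp_force: 0.0
[ 0.62028271 -0.08936815  0.22101529] [[ 9.85288497e-01  1.70898015e-01 -6.68141614e-04]
 [ 1.70897962e-01 -9.85288723e-01 -1.35007522e-04]
 [-6.81384915e-04  1.88373184e-05 -9.99999768e-01]] 0.004936944071054283
```

```bash
python3 -m jog '0 0 30 0 0 0 0; 0 0 30 0 0 0 0; 0 0 30 0 0 0 0; 0 0 26 0 0 0 0; 0 0 0 0 0 0 0; 0 0 0 0 0 0 0'; python3 -m jog '-6 0 0 0 0 0 0; -6 0 0 0 0 0 0; -6 0 0 0 0 0 0; -6 0 0 0 0 0 0; -6 0 0 0 0 0 0; -6 0 0 0 0 0 0; -6 0 0 0 0 0 0; -6 0 0 0 0 0 0; -6 0 0 0 0 0 0; -6 0 0 0 0 0 0; -4 0 0 0 0 0 0; 0 0 0 0 0 0 0'; python3 - <<'E'
from rig import *
import cv2
d=capture("side"); cv2.imwrite("pics/s1.png",cv2.resize(d["color"][130:320,170:350,::-1],None,fx=3,fy=3,interpolation=3))
E
```

```text
time_s: 4.5
position: [0.6215, -0.0893, 0.1061]
tcp_rot: [[0.985, 0.171, 0.002], [0.171, -0.985, -0.001], [0.001, 0.001, -1.0]]
force: [0.4, 0.2, -0.3]
opening: 0.007
grasp_force: 0.0
time_s: 6.0
position: [0.5577, -0.0993, 0.1051]
tcp_rot: [[0.985, 0.172, -0.0], [0.172, -0.985, 0.0], [-0.0, -0.0, -1.0]]
force: [-0.1, -0.5, -0.3]
opening: 0.004
grasp_force: 0.0
```

View pics/s1.png

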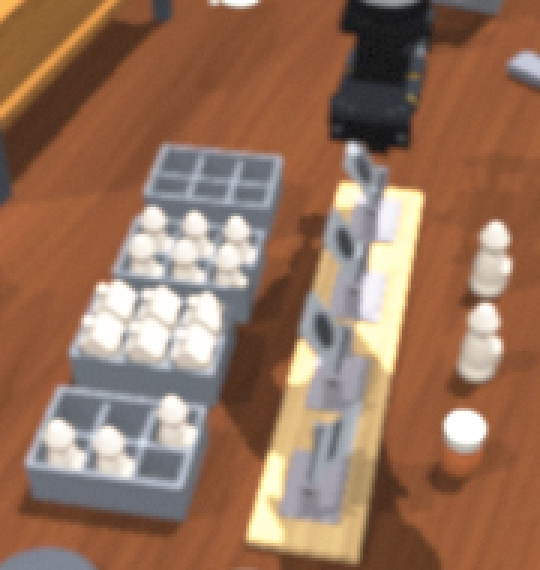

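The tag at (365,165) still seems to show its disc, and the gripper appears above it at (375,110). I'll project the fingertip into both images and compare it with the tag.

```bash
python3 - <<'E'
from rig import *
import cv2, numpy as np
P=np.array([[.5577,-.0993,.083],[.5577,-.0993,.15],[.556,-.1,.052],[.556,-.1,.012]])
for c in("side","top"):
    d=capture(c)
    p=cv2.projectPoints(P,cv2.Rodrigues(d["R"])[0],d["t"],d["camera_matrix"],np.array(d["distortion"]))[0][:,0]
    m=np.round(p[0]).astype(int); o=m-[40,50]
    im=d["color"][o[1]:o[1]+90,o[0]:o[0]+80,::-1]
    im=cv2.resize(im,None,fx=6,fy=6,interpolation=3)
    for q,k in zip(p,[(0,0,255),(0,255,0),(255,0,0),(0,255,255)]): cv2.circle(im,tuple(int(v) for v in (q-o)*6+3),4,k,-1)
    cv2.imwrite(f"pics/p_{c}.png",im)
    for n in ("holder1",): print(c,[(round(x["conf"],2),np.round(x["at"],3)) for x in place_of(c,n)])
s=read_state();print(s["force"],s["position"])
a,b=cv2.imread("pics/p_side.png"),cv2.imread("pics/p_top.png")
cv2.imwrite("pics/p.png",cv2.resize(np.hstack([a,b]),(800,450)))
E
```

```text
side [(0.97, array([0.499, 0.24 , 0.011])), (0.92, array([ 0.554, -0.1  ,  0.013])), (0.7, array([0.514, 0.133, 0.015])), (0.65, array([0.542, 0.012, 0.013]))]
top [(0.58, array([0.531, 0.012, 0.014]))]
[0.45215502 0.31812731 1.14371125] [ 0.55826535 -0.09930724  0.10507504]
```

View pics/p.png

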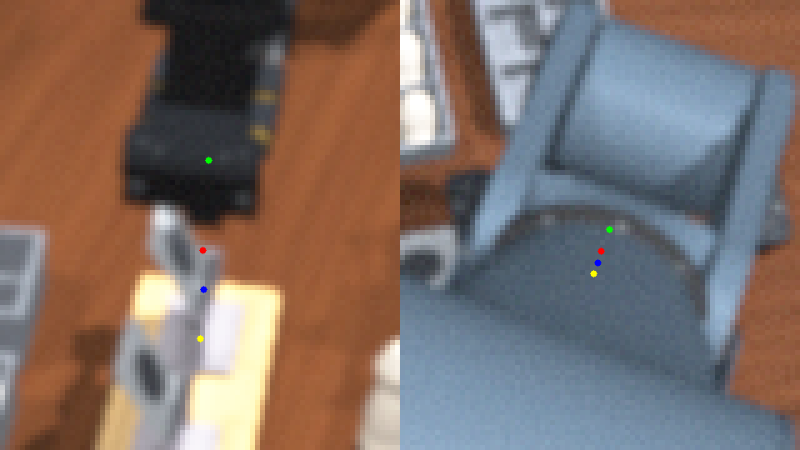

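The fingertip should be at the red mark (203,250), but the gripper body hides it. I'll lift straight up and look again.

```bash
python3 -m jog '0 0 -20 0 0 0 0; 0 0 -30 0 0 0 0; 0 0 -40 0 0 0 0; 0 0 -40 0 0 0 0; 0 0 0 0 0 0 0; 0 0 0 0 0 0 0'; python3 - <<'E'
from rig import *
import cv2, numpy as np
d=capture("side"); b=cv2.imread("pics/side0.png")
f=lambda im: cv2.resize(im[165:235,260:330],None,fx=5.5,fy=5.5,interpolation=3)
cv2.imwrite("pics/s2.png",np.hstack([f(b),f(d["color"][:,:,::-1])]))
E
```

```text
time_s: 7.0
position: [0.5575, -0.099, 0.2346]
tcp_rot: [[0.985, 0.173, -0.001], [0.173, -0.985, 0.0], [-0.001, -0.001, -1.0]]
force: [-0.2, 0.7, -0.1]
opening: 0.001
grasp_force: 0.0
```

View pics/s2.png

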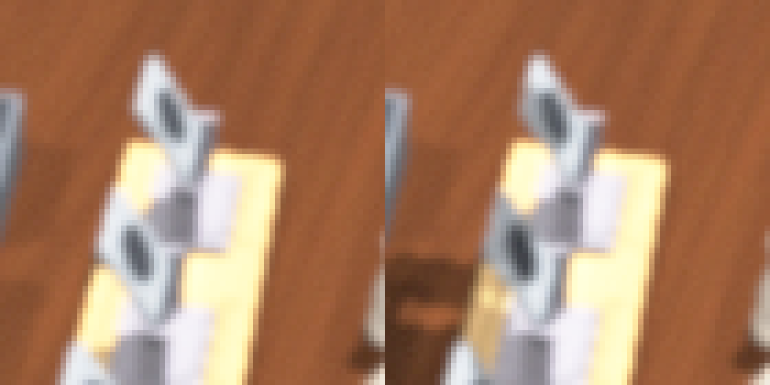

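The tag has not moved (left is before, right is now), so the fingers passed over it or missed. I'll check where the fingertips really are.

```bash
python3 - <<'E'
from rig import *
import cv2, numpy as np
s=read_state(); T=np.array(s["position"])
P=np.array([T+[0,0,.048],T,T-[0,0,.022]])
d=capture("side")
p=cv2.projectPoints(P,cv2.Rodrigues(d["R"])[0],d["t"],d["camera_matrix"],np.array(d["distortion"]))[0][:,0]
o=np.round(p[1]).astype(int)-[50,45]
im=cv2.resize(d["color"][o[1]:o[1]+90,o[0]:o[0]+100,::-1],None,fx=6,fy=6,interpolation=3)
for q,k in zip(p,[(0,255,0),(255,0,0),(0,0,255)]): cv2.circle(im,tuple(int(v) for v in (q-o)*6+3),4,k,-1)
cv2.imwrite("pics/p3.png",im)
print(p,"cam pos",-d["R"].T@d["t"])
E
```

```text
[[299.08376217 127.77319102]
 [298.07755507 143.06003795]
 [297.63568105 149.76889367]] cam pos [0.30551883 0.78831127 0.81272175]
```

View pics/p3.png

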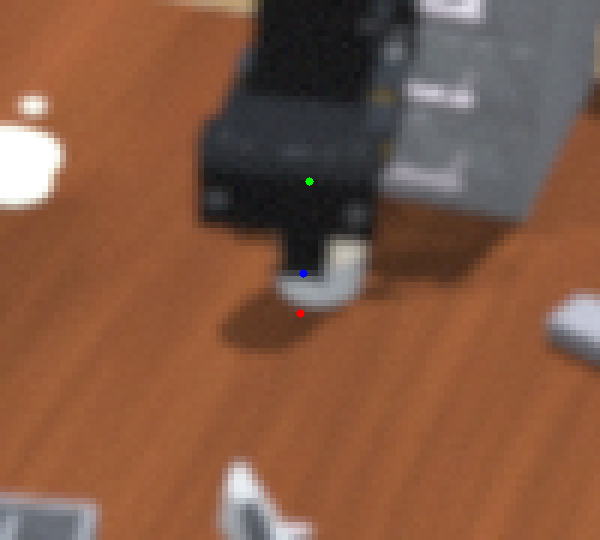

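The fingers end at about the TCP mark (303,275), not 22 mm below it, so the first pass went over the tag's edge. I'll repeat about 20 mm lower and stop earlier.

```bash
python3 -m jog '32 0 0 0 0 0 0; 33 0 0 0 0 0 0; 0 0 0 0 0 0 0; 0 0 30 0 0 0 0; 0 0 40 0 0 0 0; 0 0 40 0 0 0 0; 0 0 30 0 0 0 0; 0 0 10 0 0 0 0; 0 0 0 0 0 0 0; 0 0 0 0 0 0 0'; python3 -m jog '-6 0 0 0 0 0 0; -6 0 0 0 0 0 0; -6 0 0 0 0 0 0; -6 0 0 0 0 0 0; -6 0 0 0 0 0 0; -6 0 0 0 0 0 0; -6 0 0 0 0 0 0; -6 0 0 0 0 0 0; -6 0 0 0 0 0 0; -3 0 0 0 0 0 0; 0 0 0 0 0 0 0; 0 0 0 0 0 0 0'; python3 - <<'E'
from rig import *
import cv2
d=capture("side"); cv2.imwrite("pics/s4.png",cv2.resize(d["color"][155:235,250:340,::-1],None,fx=6,fy=6,interpolation=3))
E
```

```text
time_s: 8.35
position: [0.6228, -0.0884, 0.0864]
tcp_rot: [[0.985, 0.172, 0.002], [0.172, -0.985, -0.001], [0.002, 0.001, -1.0]]
force: [0.5, 0.3, -0.2]
opening: 0.004
grasp_force: 0.0
time_s: 9.85
position: [0.5662, -0.098, 0.0851]
tcp_rot: [[0.985, 0.172, 0.0], [0.172, -0.985, -0.0], [0.0, 0.0, -1.0]]
force: [-0.4, -0.0, -0.1]
opening: 0.005
grasp_force: 0.0
```

View pics/s4.png

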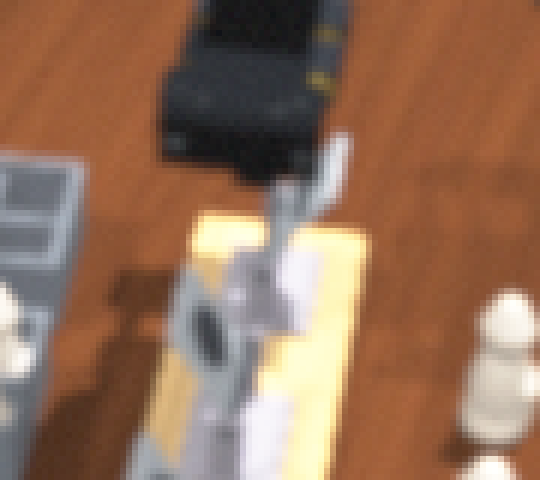

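The tag now leans to the robot, with its edge at (340,150). I'll back off, lift clear, move to the side and check everything.

```bash
python3 -m jog '10 0 0 0 0 0 0; 10 0 0 0 0 0 0; 10 0 -10 0 0 0 0; 0 0 -40 0 0 0 0; 0 0 -40 0 0 0 0; 0 0 -40 0 0 0 0; -40 35 0 0 0 0 0; -40 35 0 0 0 0 0; -40 35 0 0 0 0 0; -40 35 0 0 0 0 0; -40 35 0 0 0 0 0; -40 35 0 0 0 0 0'; python3 -m jog '-40 35 0 0 0 0 0; -40 35 0 0 0 0 0; -40 35 0 0 0 0 0; 0 0 0 0 0 0 0; 0 0 0 0 0 0 0; 0 0 0 0 0 0 0'; python3 - <<'E'
from rig import *
import cv2, numpy as np
t=capture("top")["color"][190:255,180:335,::-1]; d=capture("side")["color"][150:320,240:330,::-1]
a=cv2.resize(t,(540,226),interpolation=3); b=cv2.resize(d,(260,491),interpolation=3)
c=np.zeros((491,800,3),np.uint8); c[:226,:540]=a; c[:,540:]=b
cv2.imwrite("pics/f.png",c)
for n in ["bin_gnomes","bin_houses","bin_three","bin_empty","gnome_a","paint_jar"]:
    print(n,[(round(x["conf"],2),np.round(x["at"],3)) for x in place_of("side",n)][:2])
E
```

```text
time_s: 11.4
position: [0.3948, -0.3427, 0.216]
tcp_rot: [[0.985, 0.173, 0.001], [0.173, -0.985, -0.001], [0.001, 0.002, -1.0]]
force: [0.4, -0.2, 0.0]
opening: 0.003
grasp_force: 0.0
time_s: 12.15
position: [0.2961, -0.4639, 0.2152]
tcp_rot: [[0.985, 0.174, 0.0], [0.174, -0.985, 0.001], [0.0, -0.001, -1.0]]
force: [-0.8, 0.6, 0.5]
opening: 0.002
grasp_force: 0.0
bin_gnomes [(0.9, array([0.697, 0.05 , 0.002]))]
bin_houses [(0.8, array([0.684, 0.152, 0.001]))]
bin_three [(0.59, array([ 0.657,  0.272, -0.002])), (0.44, array([ 0.425, -0.064, -0.002]))]
bin_empty [(0.56, array([ 0.722, -0.076, -0.004]))]
gnome_a [(0.74, array([ 0.555, -0.101,  0.012])), (0.71, array([0.407, 0.052, 0.001]))]
paint_jar [(0.5, array([ 0.392,  0.164, -0.001])), (0.32, array([ 0.556, -0.1  ,  0.012]))]
```

View pics/f.png

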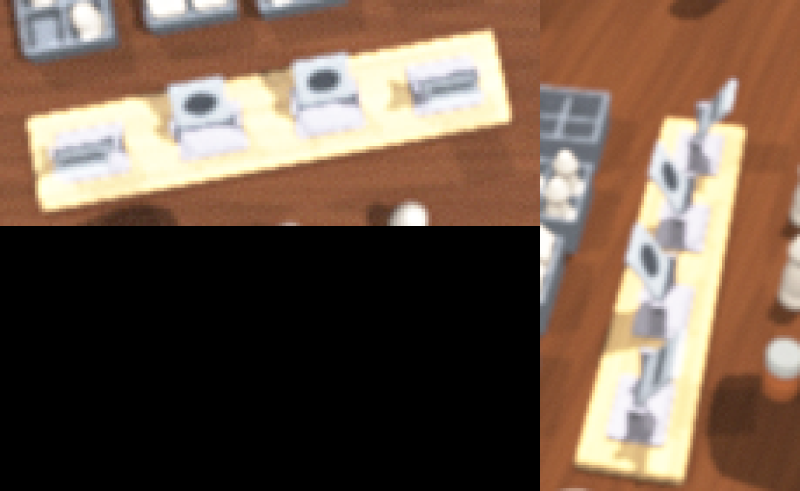

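The tags now read bar (87,150), disc (200,102), disc (322,80), bar (445,83). That matches three, houses, gnomes and empty, and the bins re-detected within a few mm of where they were.

```bash
python3 -c "
from rig import *
print(hand_in())"
```

```text
the job is handed in; nothing more can be done
None
```

I handed the job in with all four tags set right: only the one in front of the empty bin was wrong, and I pushed it over to bar face up on the second try (the first pass went over its edge); the other three tags and the re-checked bins showed no movement beyond camera accuracy.

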